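# Stack the slide-drying slats crosswise on the squared-up base plate

## Robot

A 6-joint arm with a two-finger parallel gripper is mounted at the origin on the work surface. World frame = base frame: x ahead of the robot, y to its left, z up, the work surface at z = 0. Lengths are in m, angles in rad, forces in N, time in s.
With the tool pointing down it reaches from about 0.35 to 0.975 m from the base axis. Payload 4.9 kg.
Tool frame: the origin (TCP) lies at the very end of the fingers, on their centre line; the grasp point (between the pads) lies 19 mm behind it; z points along the fingers, y is the line along which they close (so a half turn about z gives the same grasp; the last joint's range is limited). The gripper opens to 85 mm and grips with 20 to 120 N. Pads are 22 mm wide; open, the fingers measure 114 mm over their backs; the gripper's body (76 mm by 85 mm) begins 54 mm behind the grasp point. The pads swing forward as they close: fully open they stand 13 mm farther back than shut.
Start: joints at [1.151, 0.053, 1.613, -0, 1.476, -0.119], TCP at [0.185, 0.597, 0.231] pointing down, gripper open.
Joint ranges: [-3.01, 3.01], [-1.01, 2.22], [0.06, 2.58], [-1.02, 4.17], [0.09, 2.62], [-3.14, 3.14]. Speed limits (rad/s): [2.57, 2.57, 3.14, 3.14, 3.14, 3.14].

## Interface

Orientations are given as a unit quaternion [w, x, y, z].
In Python, from plant import monitor, vision, manip gives the robot as it stands. The module is installed in compiled form; this text tells all that it offers.
- The arm moves only by the tool arm_command, never from a script. Its argument "rows" is a list of rows, each a list of 3 entries, a list of its own where there are three numbers: the finger opening in mm, from 0 to 85.4, then the shift along the world's x, y, z in units of 30 cm (1.0 is 30 cm), then the turn, a rotation vector about the world's x, y, z in units of pi/2 rad (1.0 is pi/2 rad). In form: [[claw, [x, y, z], [wx, wy, wz]], ...]. A call has 1 to 12 rows; each row is the pose to reach, as a shift and turn from the pose commanded when the call began; what a row does not reach only later rows make up. A row lasts 1/12 s, in which the tool goes at most 41.7 mm and 7.16 degrees, less where a joint would pass 70% of its speed; a pose out of reach is approached as far as the arm can. A call with a number of a shift or a turn outside -1 to 1 is refused whole. A call with a gripper value outside its range is refused whole. The fingers move at their own pace and stop on an object; the grip force is fixed at half the most. Time passes only in rows, so rows that repeat a pose let the fingers close. It gives the time, the measured TCP pose, the force, the opening and the grip force at its end, in the units of the state.
- monitor.state(): the state, without advancing time (a new reading comes with each control period).
- vision.grab_frame(name): name is "scene" or "top"; returns a dict with "color" (420x560x3 uint8, red, green, blue), "z_map" (420x560 float32, m along the optical axis (not along the pixel's ray), 0 where there is no reading), "mtx" (3x3 intrinsics, pixels), "R" (3x3) and "t" (3): a world point X has camera coordinates R X + t. Camera axes: x right, y down, z forward; pixel columns grow to the right and rows downward; lengths in m; the calibration is good to about 2 mm. A picture is of the moment at which its call begins.
- manip.job_done(): hands the job in; it is judged then, once.
The state is a dict: "time": time; "joint_pos": joint angles; "joint_vel": joint speeds; "joint_efforts": joint torques, N m; "tool_pos": TCP position; "tool_rot": TCP orientation; "contact_force": force on the tool from outside, world axes, zero at the start; "ft_torque": the same for the moment, N m; "gripper_width": opening from 0.0 (shut) to 1.0 (fully open); "grasp_force": force on a finger pad.
Only numpy, scipy, OpenCV 4.12 (cv2) and the standard library are available. Lean on these libraries where they do the work, as an engineer would, in place of code of your own. Each camera call takes 0.05 s, during which the arm holds its last target. There are 200 camera calls.

## Task

First slide the loose white base plate along the bench until it sits fully home, flush against both rails of the low metal corner stop. Then build the drying crib on it: lay the two broad slats flat on the plate, one along each of two opposite edges, and lay the two narrow slats flat on top, crosswise over both broad ones, one near each of their ends, everything square and centred. Let the finished crib stand by itself, and leave all the other things on the bench where they are.

Things in the scene. Friction and masses are not known exactly. Their poses are not given: they have to be found in the camera images.
- stop: low L-shaped aluminium corner stop screwed to the bench, 14 mm tall: one rail on its +x side, one on its +y side, inside faces 80 mm from the origin, each rail 14 mm thick, running from the corner to 65 mm past the origin on the open side; open towards its -x and -y sides. Origin at bench level, where the plate's centre lies when the plate is home; its x and y axes are square to the rails
- plate: loose square white plastic base plate, 160 x 160 x 14 mm thick, 0.33 kg, lying flat on the bench, too wide to grasp; origin at the centre of its underside, x and y along its edges. It starts some 40 to 90 mm out of the corner on the open side of both rails, and turned
- broad_1: plain wooden slat of the broad pair, 150 mm long (its x), 34 mm wide (its y), 16 mm thick (its z); lies loose and flat on the bench at the start; origin at the centre of the solid
- broad_2: plain wooden slat of the broad pair, 150 mm long (its x), 34 mm wide (its y), 16 mm thick (its z); lies loose and flat on the bench at the start; origin at the centre of the solid
- narrow_1: plain wooden slat of the narrow pair, 150 mm long (its x), 22 mm wide (its y), 12 mm thick (its z); lies loose and flat on the bench at the start; origin at the centre of the solid
- narrow_2: plain wooden slat of the narrow pair, 150 mm long (its x), 22 mm wide (its y), 12 mm thick (its z); lies loose and flat on the bench at the start; origin at the centre of the solid
- oil_bottle: bystander: small round plastic bottle with black cap, 30 mm across, 46 mm tall; origin at the centre of its underside
- stain_jar: bystander: small round amber glass jar with white lid, 32 mm across, 40 mm tall; origin at the centre of its underside
- beaker: bystander: open glass cup, 70 mm across at its rim, 90 mm tall; origin at the centre of its underside
- petri_dish: bystander: clear round closed dish, 60 mm across, 16 mm tall; origin at the centre of its underside
- mailer: bystander: grey plastic slide case, 34 (its x) x 85 (its y) x 20 mm tall; origin at the centre of its underside
- reagent_bottle: bystander: amber glass bottle with blue cap, 66 mm across, 150 mm tall; origin at the centre of its underside
- weight: bystander: round brass weight with a knob, 40 mm across, 52 mm tall; origin at the centre of its underside
Not all that is in view belongs to the job. What is shaped like the narrow_2 but yellow is not meant.

How it is judged:
By the outcome, as a careful person would: the job done as asked, in the order asked, and still so for the second after the job is handed in, with the robot touching nothing.
It also fails if it takes over 72 s, if anything falls off the work surface, if the arm or the gripper's body presses on something with over 40 N, if the wrist force passes 120 N, or if a joint passes its speed limit or range.

## Working session

There is one attempt and no reset: what is moved stays moved. The work goes in short steps, Python scripts to look and compute and a tool call to move; the robot and the scene stay as the last step left them, time stands still between calls to the robot, and variables do not carry over. Pictures are saved under pics/ and viewed, at most 10 in all, crops included, and the job is handed in when it is done.

Besides the shell and the picture viewer there is one more tool, called after "Emit:" in YAML: its name, and indented under it one key for each argument. arm_command: Moves the arm, as the interface text tells. Shifts and turns lie within -1 to 1; 1 stands for 30 cm of shift or pi/2 rad of turn. Its arguments: {"type":"object","properties":{"rows":{"type":"array"}},"required":["rows"]}

```bash
mkdir -p pics; cat > h.py <<'E'
import numpy as np, cv2
from plant import monitor, vision, manip
def px2w(f,u,v,z=None):
    K=f["mtx"];R=f["R"];t=f["t"];d=np.linalg.inv(K)@np.array([u,v,1.])
    if z is None: return R.T@(d*f["z_map"][int(round(v)),int(round(u))]-t)
    c=-R.T@t; r=R.T@d; return c+r*(z-c[2])/r[2]
def cloud(f):
    H,W=f["z_map"].shape;u,v=np.meshgrid(np.arange(W),np.arange(H))
    p=np.stack([u,v,np.ones_like(u)],-1).reshape(-1,3)@np.linalg.inv(f["mtx"]).T*f["z_map"].reshape(-1,1)
    return ((p-f["t"])@f["R"]).reshape(H,W,3)
E
python3 - <<'E'
from h import *
for n in("top","scene"):
    f=vision.grab_frame(n); cv2.imwrite(f"pics/{n}0.png",cv2.resize(f["color"][...,::-1],(800,600),interpolation=cv2.INTER_CUBIC))
    np.savez(f"{n}0.npz",**f); print(n,f["mtx"].tolist(),(-f["R"].T@f["t"]),f["R"][2])
print(monitor.state())
E
```

```text
top [[524.3764872496441, 0.0, 281.89898922852785], [0.0, 524.3764872496441, 209.08409199554495], [0.0, 0.0, 1.0]] [0.42815516 0.00568839 1.55276662] [ 0.07423014  0.01367022 -0.99714744]
scene [[421.616981804475, 0.0, 283.34179903318073], [0.0, 421.616981804475, 204.16340449373436], [0.0, 0.0, 1.0]] [ 0.90286936 -0.44582812  0.89963408] [-0.35955997  0.44895463 -0.81801978]
{'time': 0.1, 'joint_pos': array([ 1.15101723e+00,  5.32696205e-02,  1.61417477e+00, -2.24185468e-05,
        1.47601988e+00, -1.19002680e-01]), 'joint_vel': array([ 0.00085623, -0.00011458, -0.00356957,  0.00046882, -0.00053281,
       -0.00044713]), 'joint_efforts': array([ 1.28494426e-04, -3.94903493e+01, -3.71362603e+01, -1.79211665e-04,
        3.92289046e-03, -2.19760585e-05]), 'tool_pos': array([0.18493391, 0.59640857, 0.23018833]), 'tool_rot': array([-2.38304231e-04,  1.49820845e-01,  9.88712718e-01, -9.05025160e-04]), 'contact_force': array([ 0.39273561, -0.17027177, -0.14028373]), 'ft_torque': array([-0.10788509, -0.02069765, -0.0238839 ]), 'grasp_force': 0.0, 'gripper_width': 1.0006346777327875}
```

View pics/top0.png

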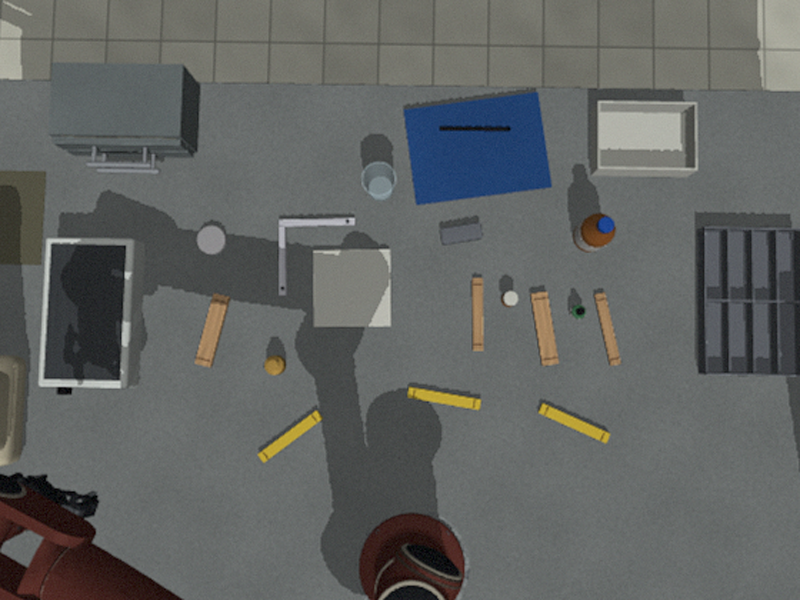

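View pics/scene0.png

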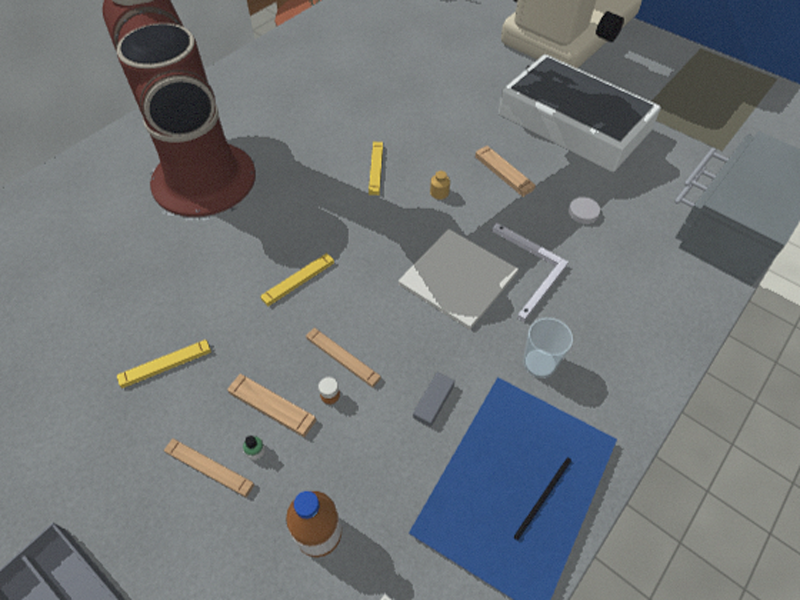

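Top view, 800x600 pixels. The plate is at (352,288). The stop's corner is at (282,220), with rails running right (+x side) and down (+y side).

There are four wooden slats:
- **Broad:** (212,330) and (544,328).
- **Narrow:** (478,314) and (608,328).

The three yellow ones at (290,436), (444,398) and (574,422) are decoys. Next I'll measure and view an enlarged crop.

```bash
python3 - <<'E'
from h import *
for n in("top","scene"):
    f=dict(np.load(f"{n}0.npz")); P=cloud(f); z=P[...,2]; hsv=cv2.cvtColor(f["color"],cv2.COLOR_RGB2HSV)
    print(n,"bench z",np.nanmedian(z[(np.abs(P[...,0]-.35)<.05)&(np.abs(P[...,1]+.05)<.05)]), z[(np.abs(P[...,0]-.35)<.05)&(np.abs(P[...,1]+.05)<.05)].std())
    m=((hsv[...,0]>5)&(hsv[...,0]<20)&(hsv[...,1]>70)&(hsv[...,2]>60)).astype(np.uint8)
    k,l,s,c=cv2.connectedComponentsWithStats(m)
    for i in range(1,k):
        if s[i,4]<120: continue
        v,u=np.nonzero(l==i); w=np.array([px2w(f,a,b,.007) for a,b in zip(u,v)])[:,:2]
        r=cv2.minAreaRect((w*1000).astype(np.float32)); d=w-w.mean(0);e,V=np.linalg.eigh(np.cov(d.T))
        print("slat",s[i,4],c[i].round(),"mean",(w.mean(0)*1000).round(1),"rect",np.round(r[0],1),np.round(r[1],1),"long ang",np.degrees(np.arctan2(V[1,1],V[0,1])).round(1))
    hm=((z>.008)&(z<.03)&(P[...,0]>.35)&(P[...,0]<.8)&(np.abs(P[...,1]-.15)<.2)).astype(np.uint8)
    k,l,s,c=cv2.connectedComponentsWithStats(hm)
    for i in range(1,k):
        if s[i,4]<100: continue
        v,u=np.nonzero(l==i); w=np.array([px2w(f,a,b,.014) for a,b in zip(u,v)])[:,:2]
        r=cv2.minAreaRect((w*1000).astype(np.float32))
        print("low",s[i,4],c[i].round(),"z",np.median(z[l==i]).round(4),(w.mean(0)*1000).round(1),np.round(r[0],1),np.round(r[1],1),round(r[2],1))
f=dict(np.load("top0.npz"));c=f["color"][...,::-1]
a=cv2.resize(c[145:240,180:290],(480,415),interpolation=cv2.INTER_CUBIC)   # x4.364
b=cv2.resize(c[180:265,130:440],(800,219),interpolation=cv2.INTER_CUBIC)
o=np.zeros((600,800,3),np.uint8);o[:380,:480]=a[:380];o[381:,:]=b
cv2.imwrite("pics/crop1.png",o)
E
```

```text
top bench z 0.0012984254166681485 0.006131883470112388
slat 320 [416. 162.] mean [ 689.9 -369.1] rect [ 692.5 -372.6] [67.4 68.1] long ang -146.8
slat 372 [334. 219.] mean [ 517.  -126.9] rect [ 515.5 -125.8] [150.6  20.7] long ang -178.7
slat 612 [148. 231.] mean [471.4 420.9] rect [472.3 421.1] [ 36.3 150.6] long ang 166.9
slat 615 [381. 229.] mean [ 488.5 -264.9] rect [ 488.7 -264.9] [151.9  34.9] long ang -170.4
slat 393 [425. 230.] mean [ 490.2 -393.9] rect [ 490.3 -393.9] [149.8  22.6] long ang -167.4
low 396 [299. 133.] z 0.0168 [772.  -19.9] [770.5 -18.2] [60.3 62.5] 0.9
low 473 [210. 169.] z 0.014 [659.3 243.1] [626.4 208.4] [159.8 154.7] 1.8
low 2780 [246. 202.] z 0.014 [563.  134.5] [562.1 133.4] [159.9 160.2] 1.1
scene bench z 0.000352225688166297 0.005247588741896676
slat 410 [197.   5.] mean [-343.5  551.8] rect [-329.3  534.3] [190.7 118. ] long ang -142.5
slat 510 [353. 119.] mean [470.8 422. ] rect [468.6 422.3] [ 43.7 158. ] long ang 166.3
slat 529 [240. 250.] mean [ 515.7 -125.9] rect [ 513.8 -125.9] [150.3  23.1] long ang -178.9
slat 975 [190. 283.] mean [ 487.6 -262.6] rect [ 485.9 -262.9] [154.3  35.9] long ang -170.6
slat 726 [146. 327.] mean [ 490.5 -392.5] rect [ 488.7 -392.9] [152.4  22.2] long ang -167.3
slat 780 [219. 366.] mean [ 667.2 -349.2] rect [ 662.2 -347.2] [70.3 70.7] long ang 63.5
low 559 [375. 187.] z 0.0131 [661.2 241.1] [628.7 206. ] [158.5 161.4] 2.3
low 3028 [321. 194.] z 0.0134 [567.3 129.2] [565.4 131. ] [160.8 163.1] 2.1
low 604 [354. 280.] z 0.0164 [771.9 -18.3] [772.5 -20.1] [60.9 62.7] 7.3
```

View pics/crop1.png

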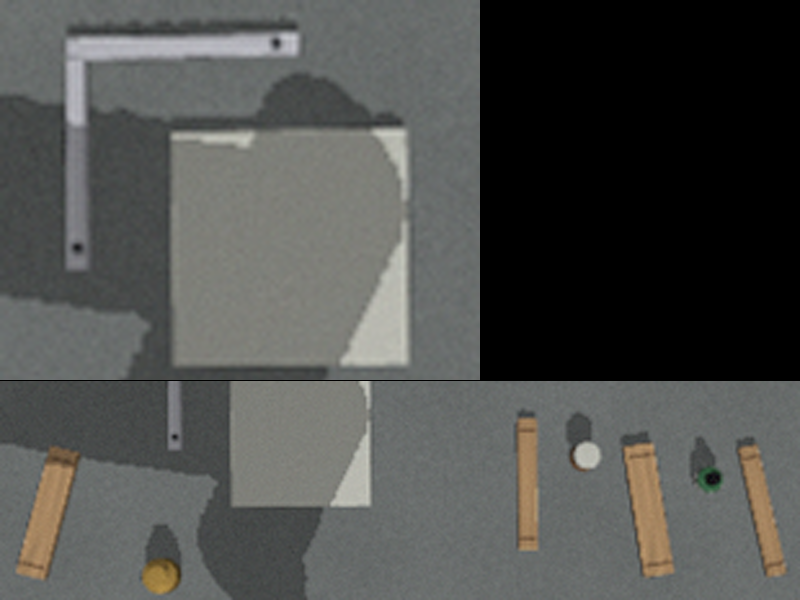

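Crop confirms it: the wooden ones are broad at left and second from right, narrow at the other two positions; none are yellow. I'll refine with a model fit.

```bash
cat >> h.py <<'E'
from scipy.optimize import minimize
def proj(f,X):
    c=X@f["R"].T+f["t"]; p=c@f["mtx"].T; return p[:,:2]/p[:,2:]
def rect(l,w): return np.array([[-l,-w],[l,-w],[l,w],[-l,w]])/2
STOP=np.array([[94,94],[-65,94],[-65,80],[80,80],[80,-65],[94,-65]])/1000
def fit(f,mask,poly,ztop,p0,zbot=None):
    "fit x,y,theta of outline (mm,deg) to mask; silhouette of prism if zbot given"
    v,u=np.nonzero(mask);u0,u1,v0,v1=u.min()-6,u.max()+7,v.min()-6,v.max()+7;S=6
    M=cv2.GaussianBlur(mask[v0:v1,u0:u1].astype(np.float32),(3,3),0)
    def cost(p):
        a=np.radians(p[2]);r=np.array([[np.cos(a),-np.sin(a)],[np.sin(a),np.cos(a)]])
        q=poly@r.T+np.array(p[:2])/1000
        if zbot is None: w=proj(f,np.c_[q,np.full(len(q),ztop)])
        else: w=cv2.convexHull(proj(f,np.r_[np.c_[q,np.full(len(q),ztop)],np.c_[q,np.full(len(q),zbot)]]).astype(np.float32))[:,0]
        I=np.zeros(((v1-v0)*S,(u1-u0)*S),np.uint8)
        cv2.fillPoly(I,[np.round(((w-[u0,v0]+.5)*S-.5)*16).astype(np.int32)],255,shift=4)
        I=cv2.resize(I,(u1-u0,v1-v0),interpolation=cv2.INTER_AREA).astype(np.float32)/255
        return ((cv2.GaussianBlur(I,(3,3),0)-M)**2).sum()
    best=None
    for k in range(3):
        o=minimize(cost,p0,method="Nelder-Mead",options=dict(initial_simplex=np.array(p0)+np.array([[0,0,0],[4,0,0],[0,4,0],[0,0,3]])*(1-.3*k)));p0=o.x
    return o.x.round(2),round(o.fun,1)
def comp(m,pt):
    k,l=cv2.connectedComponents(m.astype(np.uint8)); return l==l[int(pt[1]),int(pt[0])]
def wood(f):
    h=cv2.cvtColor(f["color"],cv2.COLOR_RGB2HSV); return (h[...,0]>5)&(h[...,0]<20)&(h[...,1]>70)&(h[...,2]>60)
E
python3 - <<'E'
from h import *
ini=dict(b1=(472,421,-13.5,34,16),b2=(488,-264,9.5,34,16),n1=(516,-126,1,22,12),n2=(490,-393,12.5,22,12))
for n in("top","scene"):
    f=dict(np.load(f"{n}0.npz")); z=cloud(f)[...,2]
    for k,(x,y,a,w,h) in ini.items():
        m=comp(wood(f),proj(f,np.array([[x/1e3,y/1e3,h/1e3]]))[0])
        print(n,k,fit(f,m,rect(.15,w/1e3),h/1e3,(x,y,a),0.))
    g=(z>.008)&(z<.022)
    print(n,"plate",fit(f,comp(g,proj(f,np.array([[.563,.133,.014]]))[0]),rect(.16,.16),.014,(563,133,1)))
    print(n,"stop",fit(f,comp(g,[210,154] if n=="top" else proj(f,np.array([[.699,.2,.014]]))[0]),STOP,.014,(611,194,1)))
E
```

```text
top b1 (array([472.43, 420.2 , -13.02]), np.float64(10.1))
top b2 (array([ 489.03, -264.6 ,    9.46]), np.float64(7.4))
top n1 (array([ 515.46, -127.13,    1.08]), np.float64(7.7))
top n2 (array([ 489.81, -394.15,   12.63]), np.float64(9.1))
top plate (array([563.55, 134.55,   1.52]), np.float64(35.8))
top stop (array([612.37, 192.54,   2.23]), np.float64(8.4))
scene b1 (array([469.51, 421.26, -13.13]), np.float64(16.0))
scene b2 (array([ 487.26, -262.98,    9.12]), np.float64(26.3))
scene n1 (array([ 512.9 , -125.59,    1.09]), np.float64(24.1))
scene n2 (array([ 488.75, -392.58,   12.77]), np.float64(14.3))
scene plate (array([565.19, 131.78,   2.23]), np.float64(6.4))
scene stop (array([614.08, 190.2 ,   2.43]), np.float64(11.9))
```

Emit:
arm_command:
  rows:
    - [35, [0.45, -0.95, -0.2], [0, 0, 0.217]]
    - [35, [0.45, -0.95, -0.2], [0, 0, 0.217]]
    - [35, [0.45, -0.95, -0.2], [0, 0, 0.217]]
    - [35, [0.45, -0.95, -0.2], [0, 0, 0.217]]
    - [35, [0.45, -0.95, -0.2], [0, 0, 0.217]]
    - [35, [0.45, -0.95, -0.2], [0, 0, 0.217]]
    - [35, [0.45, -0.95, -0.2], [0, 0, 0.217]]
    - [35, [0.45, -0.95, -0.2], [0, 0, 0.217]]

```text
time: 0.77
tool_pos: [0.3203, 0.309, 0.17]
tool_rot: [-0.0, -0.02, 1.0, -0.001]
contact_force: [-0.0, -0.1, 0.2]
gripper_width: 0.41
grasp_force: 0.0
```

Emit:
arm_command:
  rows:
    - [35, [0.42, -0.5, -0.08], [0, 0, 0]]
    - [35, [0.42, -0.58, -0.18], [0, 0, 0]]
    - [35, [0.42, -0.58, -0.3], [0, 0, 0]]
    - [35, [0.42, -0.58, -0.4], [0, 0, 0]]
    - [35, [0.42, -0.58, -0.5], [0, 0, 0]]
    - [35, [0.42, -0.58, -0.51], [0, 0, 0]]
    - [35, [0.42, -0.58, -0.51], [0, 0, 0]]
    - [35, [0.42, -0.58, -0.51], [0, 0, 0]]
    - [35, [0.42, -0.58, -0.51], [0, 0, 0]]

```text
time: 1.52
tool_pos: [0.4447, 0.1373, 0.0167]
tool_rot: [-0.002, -0.019, 1.0, -0.0]
contact_force: [0.7, 0.3, 1.1]
gripper_width: 0.412
grasp_force: 0.0
```

Emit:
arm_command:
  rows:
    - [35, [0, 0, -0.02], [0, 0, 0]]
    - [35, [0, 0, -0.037], [0, 0, 0]]
    - [35, [0, 0, -0.037], [0, 0, 0]]

```text
time: 1.77
tool_pos: [0.4461, 0.1388, 0.0075]
tool_rot: [0.0, -0.021, 1.0, 0.0]
contact_force: [0.3, 0.4, -0.3]
gripper_width: 0.413
grasp_force: 0.0
```

```bash
python3 - <<'E'
from h import *
f=vision.grab_frame("scene");np.savez("s1.npz",**f)
p=proj(f,np.array([[.5,.14,.02]]))[0];print(p)
c=f["color"][90:300,210:490,::-1]
cv2.imwrite("pics/s1.png",cv2.resize(c,(800,600),interpolation=cv2.INTER_CUBIC));print(monitor.state()["contact_force"],monitor.state()["tool_pos"])
E
```

```text
[303.25326763 176.84976064]
[-0.58262845 -0.13704257 -1.80479209] [0.44616921 0.13871323 0.00777066]
```

View pics/s1.png

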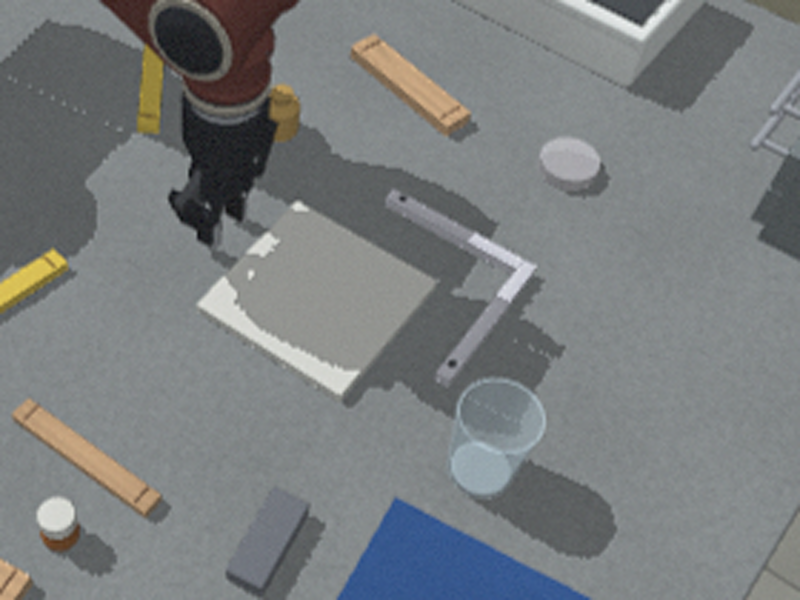

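Emit:
arm_command:
  rows:
    - [35, [0.03, 0.001, -0.01], [0, 0, 0]]
    - [35, [0.06, 0.002, -0.01], [0, 0, 0]]
    - [35, [0.085, 0.003, -0.01], [0, 0, 0]]
    - [35, [0.11, 0.004, -0.01], [0, 0, 0]]
    - [35, [0.135, 0.005, -0.01], [0, 0, 0]]
    - [35, [0.16, 0.006, -0.01], [0, 0, 0]]
    - [35, [0.18, 0.007, -0.01], [0, 0, 0]]
    - [35, [0.2, 0.008, -0.01], [0, 0, 0]]
    - [35, [0.22, 0.009, -0.01], [0, 0, 0]]
    - [35, [0.235, 0.009, -0.01], [0, 0, 0]]
    - [35, [0.235, 0.009, -0.01], [0, 0, 0]]

```text
time: 2.73
tool_pos: [0.5176, 0.1407, 0.0044]
tool_rot: [0.0, -0.02, 1.0, 0.0]
contact_force: [-0.1, 0.6, 0.6]
gripper_width: 0.407
grasp_force: 0.2
```

Emit:
arm_command:
  rows:
    - [35, [0.007, 0, 0], [0, 0, 0]]
    - [35, [0.014, 0, 0], [0, 0, 0]]
    - [35, [0.02, 0, 0], [0, 0, 0]]
    - [35, [0.02, 0, 0], [0, 0, 0]]

```text
time: 3.07
tool_pos: [0.5224, 0.1407, 0.0041]
tool_rot: [-0.001, -0.02, 1.0, 0.0]
contact_force: [-4.1, 0.7, 1.9]
gripper_width: 0.413
grasp_force: 1.8
```

Emit:
arm_command:
  rows:
    - [35, [0.006, 0, 0], [0, 0, 0]]
    - [35, [0.012, 0, 0], [0, 0, 0]]
    - [35, [0.012, 0, 0], [0, 0, 0]]

```text
time: 3.32
tool_pos: [0.5237, 0.1406, 0.0038]
tool_rot: [-0.004, -0.02, 1.0, -0.0]
contact_force: [-11.6, -1.0, 9.3]
gripper_width: 0.41
grasp_force: 5.8
```

```bash
python3 - <<'E'
from h import *
print(monitor.state()["contact_force"])
for n in("top","scene"):
    f=vision.grab_frame(n); z=cloud(f)[...,2];np.savez(n+"2.npz",**f)
    h=cv2.cvtColor(f["color"],cv2.COLOR_RGB2HSV)
    g=(z>.008)&(z<.022)&(h[...,2]>125)&(h[...,1]<60)
    c=proj(f,np.array([[.62,.14,.014]]))[0]
    m=comp(g,c);print(n,m.sum(),h[int(c[1]),int(c[0])],z[int(c[1]),int(c[0])])
    try: print(fit(f,m,rect(.16,.16),.014,(613,139,2)))
    except Exception as e: print(e)
E
```

```text
[-11.55430215  -0.99190434   9.2822047 ]
top 1964 [ 45  15 138] 0.01295231201479794
(array([627.22, 134.52,  -1.2 ]), np.float64(910.0))
scene 3674 [ 40   5 148] 0.011853686797395463
(array([617.83, 134.  ,   1.07]), np.float64(420.4))
```

Emit:
arm_command:
  rows:
    - [35, [-0.06, 0, 0], [0, 0, 0]]
    - [35, [-0.06, 0, 0.13], [0, 0, -0.07]]
    - [35, [0.0, -0.05, 0.2], [0, 0, -0.15]]
    - [35, [0.1, -0.15, 0.2], [0, 0, -0.23]]
    - [35, [0.2, -0.25, 0.2], [0, 0, -0.31]]
    - [35, [0.3, -0.35, 0.2], [0, 0, -0.39]]
    - [35, [0.3, -0.42, 0.2], [0, 0, -0.47]]
    - [35, [0.3, -0.42, 0.2], [0, 0, -0.55]]
    - [35, [0.3, -0.42, 0.2], [0, 0, -0.63]]
    - [35, [0.3, -0.42, 0.2], [0, 0, -0.71]]
    - [35, [0.3, -0.42, 0.2], [0, 0, -0.79]]
    - [35, [0.3, -0.42, 0.1], [0, 0, -0.86]]

```text
time: 4.42
tool_pos: [0.6227, 0.0138, 0.041]
tool_rot: [0.007, 0.612, 0.791, 0.004]
contact_force: [2.0, -0.0, 0.5]
gripper_width: 0.411
grasp_force: 0.0
```

Emit:
arm_command:
  rows:
    - [35, [0, 0, -0.05], [0, 0, -0.07]]
    - [35, [0, 0, -0.08], [0, 0, -0.14]]
    - [35, [0, 0, -0.1], [0, 0, -0.14]]
    - [35, [0, 0, -0.1], [0, 0, -0.14]]
    - [35, [0, 0, -0.1], [0, 0, -0.14]]

```text
time: 4.83
tool_pos: [0.6168, 0.0145, 0.0044]
tool_rot: [0.0, 0.692, 0.722, 0.0]
contact_force: [-0.1, 0.6, 0.8]
gripper_width: 0.412
grasp_force: 0.0
```

Emit:
arm_command:
  rows:
    - [35, [-0.001, 0.03, 0], [0, 0, 0]]
    - [35, [-0.002, 0.06, 0], [0, 0, 0]]
    - [35, [-0.003, 0.09, 0], [0, 0, 0]]
    - [35, [-0.005, 0.12, 0], [0, 0, 0]]
    - [35, [-0.006, 0.145, 0], [0, 0, 0]]
    - [35, [-0.007, 0.17, 0], [0, 0, 0]]
    - [35, [-0.008, 0.195, 0], [0, 0, 0]]
    - [35, [-0.009, 0.22, 0], [0, 0, 0]]
    - [35, [-0.01, 0.24, 0], [0, 0, 0]]
    - [35, [-0.01, 0.255, 0], [0, 0, 0]]
    - [35, [-0.01, 0.265, 0], [0, 0, 0]]
    - [35, [-0.01, 0.265, 0], [0, 0, 0]]

```text
time: 5.83
tool_pos: [0.6139, 0.0947, 0.0049]
tool_rot: [0.001, 0.693, 0.721, 0.0]
contact_force: [0.8, -2.8, 1.6]
gripper_width: 0.408
grasp_force: 1.5
```

Emit:
arm_command:
  rows:
    - [35, [0, 0.007, 0], [0, 0, 0]]
    - [35, [0, 0.014, 0], [0, 0, 0]]
    - [35, [0, 0.021, 0], [0, 0, 0]]
    - [35, [0, 0.028, 0], [0, 0, 0]]
    - [35, [0, 0.028, 0], [0, 0, 0]]

```text
time: 6.25
tool_pos: [0.6136, 0.102, 0.0048]
tool_rot: [0.001, 0.693, 0.721, -0.0]
contact_force: [-0.4, -6.1, 4.1]
gripper_width: 0.41
grasp_force: 2.9
```

Emit:
arm_command:
  rows:
    - [35, [0, 0.007, 0], [0, 0, 0]]
    - [35, [0, 0.014, 0], [0, 0, 0]]
    - [35, [0, 0.02, 0], [0, 0, 0]]
    - [35, [0, 0.02, 0], [0, 0, 0]]

```text
time: 6.58
tool_pos: [0.6136, 0.1028, 0.0049]
tool_rot: [0.004, 0.692, 0.722, -0.004]
contact_force: [-1.5, -23.3, 7.4]
gripper_width: 0.41
grasp_force: 11.5
```

Emit:
arm_command:
  rows:
    - [35, [0, -0.06, 0], [0, 0, 0]]
    - [35, [0, -0.06, 0.13], [0, 0, 0.07]]
    - [35, [-0.1, 0.0, 0.2], [0, 0, 0.15]]
    - [35, [-0.2, 0.1, 0.2], [0, 0, 0.23]]
    - [35, [-0.3, 0.2, 0.2], [0, 0, 0.31]]
    - [35, [-0.41, 0.27, 0.2], [0, 0, 0.39]]
    - [35, [-0.41, 0.27, 0.2], [0, 0, 0.47]]
    - [35, [-0.41, 0.27, 0.2], [0, 0, 0.55]]
    - [35, [-0.41, 0.27, 0.2], [0, 0, 0.63]]
    - [35, [-0.41, 0.27, 0.2], [0, 0, 0.71]]
    - [35, [-0.41, 0.27, 0.2], [0, 0, 0.79]]
    - [35, [-0.41, 0.27, 0.1], [0, 0, 0.86]]

```text
time: 7.58
tool_pos: [0.4944, 0.1918, 0.0392]
tool_rot: [0.005, 0.087, 0.996, 0.003]
contact_force: [2.5, 1.0, 1.2]
gripper_width: 0.405
grasp_force: 0.0
```

Emit:
arm_command:
  rows:
    - [35, [0, 0, -0.05], [0, 0, 0.07]]
    - [35, [0, 0, -0.08], [0, 0, 0.14]]
    - [35, [0, 0, -0.1], [0, 0, 0.14]]
    - [35, [0, 0, -0.1], [0, 0, 0.14]]
    - [35, [0.03, 0, -0.1], [0, 0, 0.14]]
    - [35, [0.06, 0, -0.1], [0, 0, 0.14]]
    - [35, [0.08, 0, -0.1], [0, 0, 0.14]]
    - [35, [0.1, 0, -0.1], [0, 0, 0.14]]
    - [35, [0.11, 0, -0.1], [0, 0, 0.14]]
    - [35, [0.11, 0, -0.1], [0, 0, 0.14]]

```text
time: 8.42
tool_pos: [0.5217, 0.1896, 0.0044]
tool_rot: [-0.003, -0.02, 1.0, 0.0]
contact_force: [-8.8, 0.0, 8.1]
gripper_width: 0.41
grasp_force: 4.4
```

Emit:
arm_command:
  rows:
    - [35, [0.006, 0, 0], [0, 0, 0]]
    - [35, [0.006, 0, 0], [0, 0, 0]]
    - [50, [-0.06, 0, 0.0], [0, 0, 0]]
    - [60, [-0.1, 0.1, 0.13], [0, 0, -0.07]]
    - [60, [-0.13, 0.2, 0.25], [0, 0, -0.14]]
    - [60, [-0.16, 0.33, 0.25], [0, 0, -0.17]]
    - [60, [-0.17, 0.46, 0.25], [0, 0, -0.17]]
    - [60, [-0.17, 0.6, 0.25], [0, 0, -0.17]]
    - [60, [-0.18, 0.73, 0.25], [0, 0, -0.17]]
    - [60, [-0.18, 0.77, 0.2], [0, 0, -0.17]]
    - [60, [-0.18, 0.77, 0.2], [0, 0, -0.17]]

```text
time: 9.33
tool_pos: [0.4684, 0.4238, 0.063]
tool_rot: [-0.001, 0.112, 0.994, 0.0]
contact_force: [-0.2, -0.4, -1.2]
gripper_width: 0.698
grasp_force: 0.0
```

```bash
cat > q.py <<'E'
from h import *
for n in("top","scene"):
    f=vision.grab_frame(n); z=cloud(f)[...,2];np.savez(n+"3.npz",**f)
    g=(z>.007)&(z<.022); m=comp(g,proj(f,np.array([[.6,.18,.014]]))[0])
    # plate+stop, touching: fit their union, outer square (-80..94)
    U=np.array([[94,94],[-65,94],[-65,80],[-80,80],[-80,-80],[80,-80],[80,-65],[94,-65]])/1000
    print(n,m.sum(),fit(f,m,U,.014,(613,191.4,2.3)))
    if n=="top":
        p=proj(f,np.array([[.613,.191,.014]]))[0].astype(int);print(p)
        cv2.imwrite("pics/top3.png",cv2.resize(f["color"][p[1]-50:p[1]+50,p[0]-66:p[0]+67,::-1],(798,600),interpolation=cv2.INTER_CUBIC))
print(monitor.state()["tool_pos"])
E
python3 q.py
```

```text
top 3275 (array([612.54, 193.09,   2.08]), np.float64(23.3))
[226 184]
scene 3455 (array([614.71, 190.16,   2.39]), np.float64(12.1))
[0.46905309 0.42074891 0.06361103]
```

View pics/top3.png

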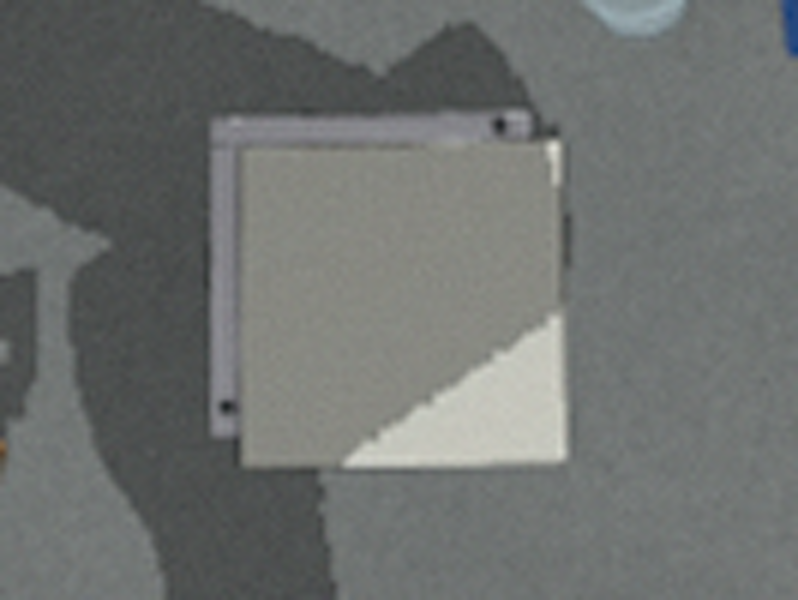

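Plate is flush against both rails: the inside corner at (239,145) shows no gap on either rail. Now I'll grasp broad_1.

Emit:
arm_command:
  rows:
    - [60, [0.007, 0, -0.1], [0, 0, 0]]
    - [60, [0.007, 0, -0.17], [0, 0, 0]]
    - [60, [0.007, 0, -0.195], [0, 0, 0]]
    - [60, [0.007, 0, -0.195], [0, 0, 0]]
    - [25, [0.007, 0, -0.195], [0, 0, 0]]
    - [25, [0.007, 0, -0.195], [0, 0, 0]]
    - [25, [0.007, 0, -0.195], [0, 0, 0]]
    - [25, [0.007, 0, -0.195], [0, 0, 0]]
    - [25, [0.007, 0, -0.195], [0, 0, 0]]

```text
time: 10.18
tool_pos: [0.473, 0.4213, 0.0082]
tool_rot: [0.002, 0.113, 0.994, 0.001]
contact_force: [0.1, -1.2, 7.3]
gripper_width: 0.374
grasp_force: 61.2
```

Emit:
arm_command:
  rows:
    - [25, [0, 0, 0.1], [0, 0, 0]]
    - [25, [0.02, -0.02, 0.23], [0, 0, 0.06]]
    - [25, [0.12, -0.12, 0.25], [0, 0, 0.12]]
    - [25, [0.21, -0.23, 0.25], [0, 0, 0.169]]
    - [25, [0.3, -0.34, 0.25], [0, 0, 0.169]]
    - [25, [0.39, -0.45, 0.25], [0, 0, 0.169]]
    - [25, [0.461, -0.553, 0.25], [0, 0, 0.169]]
    - [25, [0.461, -0.553, 0.2], [0, 0, 0.169]]
    - [25, [0.461, -0.553, 0.12], [0, 0, 0.169]]
    - [25, [0.461, -0.553, 0.07], [0, 0, 0.169]]
    - [25, [0.461, -0.553, 0.07], [0, 0, 0.169]]
    - [25, [0.461, -0.553, 0.07], [0, 0, 0.169]]

```text
time: 11.18
tool_pos: [0.6085, 0.2549, 0.0255]
tool_rot: [-0.001, -0.02, 1.0, -0.0]
contact_force: [1.0, -0.5, -1.0]
gripper_width: 0.372
grasp_force: 60.5
```

```bash
cat > w.py <<'E'
import sys
from h import *
s=monitor.state();q=s["tool_rot"];print(s["tool_pos"].round(4),"yaw",np.degrees(np.arctan2(2*q[2]**2+2*q[0]**2-1,2*q[1]*q[2])).round(2),s["contact_force"].round(1),q.round(4))
x,y,a,w,zb,zt=map(float,sys.argv[1:7])
for n in("top","scene"):
    f=vision.grab_frame(n); W=wood(f); c=proj(f,np.array([[x/1e3,y/1e3,zt]]))[0]
    # seed: nearest wood pixel
    v,u=np.nonzero(W);i=np.argmin((u-c[0])**2+(v-c[1])**2); m=comp(W,(u[i],v[i]))
    print(n,m.sum(),fit(f,m,rect(.15,w),zt,(x,y,a),zb))
E
python3 w.py 610 256 2.25 .034 .019 .035
```

```text
[0.6085 0.2549 0.0255] yaw 92.24 [ 1.  -0.5 -1. ] [-1.200e-03 -1.960e-02  9.998e-01 -3.000e-04]
top 2 (array([583.33, 305.33,   3.25]), np.float64(0.5))
scene 313 (array([604.21, 250.86,   6.9 ]), np.float64(112.1))
```

Emit:
arm_command:
  rows:
    - [25, [0.008, 0.001, -0.005], [0, 0, 0]]
    - [25, [0.008, 0.001, -0.01], [0, 0, 0]]
    - [25, [0.008, 0.001, -0.01], [0, 0, 0]]

```text
time: 11.53
tool_pos: [0.6121, 0.2552, 0.0239]
tool_rot: [0.0, -0.019, 1.0, 0.0]
contact_force: [0.3, -0.3, -1.3]
gripper_width: 0.372
grasp_force: 60.5
```

Emit:
arm_command:
  rows:
    - [25, [0, 0, -0.005], [0, 0, 0]]
    - [25, [0, 0, -0.01], [0, 0, 0]]
    - [25, [0, 0, -0.01], [0, 0, 0]]

```text
time: 11.78
tool_pos: [0.6123, 0.2552, 0.0221]
tool_rot: [-0.0, -0.019, 1.0, 0.0]
contact_force: [-4.0, -1.1, 6.4]
gripper_width: 0.372
grasp_force: 61.2
```

Emit:
arm_command:
  rows:
    - [50, [0, 0, 0], [0, 0, 0]]
    - [50, [0, 0, 0.0], [0, 0, 0]]
    - [50, [0, 0, 0.1], [0, 0, 0]]
    - [60, [0, -0.05, 0.23], [0, 0, 0]]
    - [60, [-0.03, -0.18, 0.3], [0, 0, 0.079]]
    - [60, [-0.06, -0.31, 0.3], [0, 0, 0.079]]
    - [60, [-0.09, -0.44, 0.3], [0, 0, 0.079]]
    - [60, [-0.12, -0.57, 0.3], [0, 0, 0.079]]
    - [60, [-0.15, -0.7, 0.3], [0, 0, 0.079]]
    - [60, [-0.18, -0.83, 0.3], [0, 0, 0.079]]
    - [60, [-0.2, -0.95, 0.3], [0, 0, 0.079]]
    - [60, [-0.2, -1.0, 0.3], [0, 0, 0.079]]

```text
time: 12.78
tool_pos: [0.5508, -0.0488, 0.1105]
tool_rot: [-0.0, -0.08, 0.997, -0.001]
contact_force: [0.1, 0.4, 0.6]
gripper_width: 0.702
grasp_force: 0.0
```

Emit:
arm_command:
  rows:
    - [60, [-0.06, -0.12, 0], [0, 0, 0]]
    - [60, [-0.12, -0.24, 0], [0, 0, 0]]
    - [60, [-0.17, -0.36, 0], [0, 0, 0]]
    - [60, [-0.207, -0.48, -0.03], [0, 0, 0]]
    - [60, [-0.207, -0.57, -0.06], [0, 0, 0]]
    - [60, [-0.207, -0.65, -0.1], [0, 0, 0]]
    - [60, [-0.207, -0.705, -0.13], [0, 0, 0]]
    - [60, [-0.207, -0.705, -0.15], [0, 0, 0]]
    - [60, [-0.207, -0.705, -0.15], [0, 0, 0]]

```text
time: 13.53
tool_pos: [0.4887, -0.2564, 0.0639]
tool_rot: [-0.001, -0.08, 0.997, 0.001]
contact_force: [-0.0, 0.0, -0.4]
gripper_width: 0.7
grasp_force: 0.0
```

```bash
python3 w.py 610 255 2.25 .034 .014 .030; python3 - <<'E'
from h import *
f=vision.grab_frame("top");cv2.imwrite("pics/top4.png",cv2.resize(f["color"][110:290,200:440,::-1],(800,600)))
E
```

```text
[ 0.4887 -0.2564  0.0639] yaw 99.21 [-0.   0.  -0.4] [-0.0012 -0.0803  0.9968  0.0012]
top 575 (array([611.86, 253.86,   2.28]), np.float64(16.1))
scene 661 (array([609.5 , 255.49,   2.41]), np.float64(31.4))
```

View pics/top4.png

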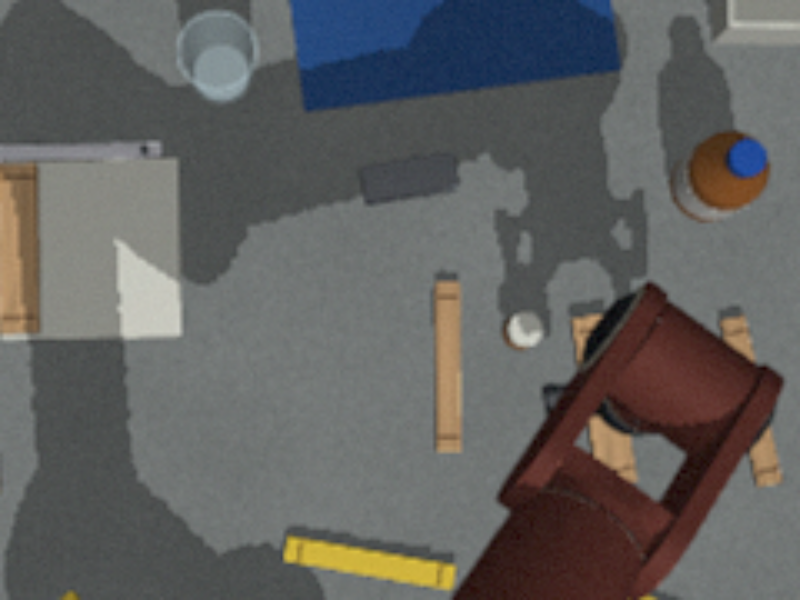

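b1 is lying on the plate's left edge, and the arm hovers over broad_2. The jar at (524,328) is clear of the finger at (553,398).

Emit:
arm_command:
  rows:
    - [60, [0, -0.024, -0.04], [0, 0, 0]]
    - [60, [0, -0.024, -0.13], [0, 0, 0]]
    - [60, [0, -0.024, -0.18], [0, 0, 0]]
    - [60, [0, -0.024, -0.19], [0, 0, 0]]
    - [60, [0, -0.024, -0.19], [0, 0, 0]]
    - [25, [0, -0.024, -0.19], [0, 0, 0]]
    - [25, [0, -0.024, -0.19], [0, 0, 0]]
    - [25, [0, -0.024, -0.19], [0, 0, 0]]
    - [25, [0, -0.024, -0.19], [0, 0, 0]]
    - [25, [0, -0.024, -0.19], [0, 0, 0]]

```text
time: 14.52
tool_pos: [0.4913, -0.2646, 0.0106]
tool_rot: [0.001, -0.081, 0.997, -0.001]
contact_force: [0.2, -0.1, 5.2]
gripper_width: 0.368
grasp_force: 60.2
```

Emit:
arm_command:
  rows:
    - [25, [0, 0, 0.1], [0, 0, 0]]
    - [25, [0, 0, 0.23], [0, 0, 0]]
    - [25, [0.04, 0.1, 0.25], [0, 0, -0.04]]
    - [25, [0.08, 0.22, 0.25], [0, 0, -0.078]]
    - [25, [0.12, 0.35, 0.25], [0, 0, -0.078]]
    - [25, [0.16, 0.48, 0.25], [0, 0, -0.078]]
    - [25, [0.2, 0.61, 0.25], [0, 0, -0.078]]
    - [25, [0.24, 0.74, 0.25], [0, 0, -0.078]]
    - [25, [0.28, 0.87, 0.25], [0, 0, -0.078]]
    - [25, [0.32, 0.95, 0.25], [0, 0, -0.078]]

```text
time: 15.35
tool_pos: [0.5858, 0.0248, 0.0836]
tool_rot: [-0.0, -0.021, 1.0, 0.0]
contact_force: [0.1, -0.0, -0.7]
gripper_width: 0.371
grasp_force: 59.8
```

Emit:
arm_command:
  rows:
    - [25, [0.06, 0.1, 0], [0, 0, 0]]
    - [25, [0.1, 0.21, 0], [0, 0, 0]]
    - [25, [0.1, 0.31, -0.02], [0, 0, 0]]
    - [25, [0.1, 0.37, -0.08], [0, 0, 0]]
    - [25, [0.1, 0.37, -0.15], [0, 0, 0]]
    - [25, [0.1, 0.37, -0.18], [0, 0, 0]]
    - [25, [0.1, 0.37, -0.18], [0, 0, 0]]
    - [25, [0.1, 0.37, -0.18], [0, 0, 0]]

```text
time: 16.02
tool_pos: [0.6154, 0.1316, 0.0291]
tool_rot: [-0.001, -0.02, 1.0, -0.0]
contact_force: [0.9, -0.9, -0.6]
gripper_width: 0.369
grasp_force: 59.8
```

```bash
python3 w.py 614.5 131.9 2.25 .034 .019 .035
```

```text
[0.6154 0.1316 0.0291] yaw 92.26 [ 0.9 -0.9 -0.6] [-8.000e-04 -1.970e-02  9.998e-01 -1.000e-04]
top 1 (array([629.17,  94.57,  18.25]), np.float64(0.1))
scene 346 (array([610.73, 129.66,   4.96]), np.float64(129.5))
```

Emit:
arm_command:
  rows:
    - [25, [0.005, 0, -0.005], [0, 0, 0]]
    - [25, [0.005, 0, -0.012], [0, 0, 0]]
    - [25, [0.005, 0, -0.015], [0, 0, 0]]
    - [25, [0.005, 0, -0.015], [0, 0, 0]]

```text
time: 16.45
tool_pos: [0.6175, 0.132, 0.0253]
tool_rot: [-0.0, -0.02, 1.0, 0.0]
contact_force: [-1.2, 0.2, -1.4]
gripper_width: 0.372
grasp_force: 59.8
```

Emit:
arm_command:
  rows:
    - [25, [0, 0, -0.003], [0, 0, 0]]
    - [25, [0, 0, -0.006], [0, 0, 0]]
    - [25, [0, 0, -0.006], [0, 0, 0]]

```text
time: 16.7
tool_pos: [0.6176, 0.1321, 0.0246]
tool_rot: [-0.0, -0.02, 1.0, -0.0]
contact_force: [-4.1, -1.6, 6.0]
gripper_width: 0.369
grasp_force: 60.5
```

Emit:
arm_command:
  rows:
    - [50, [0, 0, 0], [0, 0, 0]]
    - [50, [0, 0, 0.0], [0, 0, 0]]
    - [50, [0, 0, 0.1], [0, 0, 0]]
    - [40, [0, -0.05, 0.23], [0, 0, 0]]
    - [36, [-0.06, -0.17, 0.25], [0, 0, -0.013]]
    - [36, [-0.12, -0.29, 0.25], [0, 0, -0.013]]
    - [36, [-0.18, -0.41, 0.25], [0, 0, -0.013]]
    - [36, [-0.24, -0.53, 0.25], [0, 0, -0.013]]
    - [36, [-0.3, -0.65, 0.22], [0, 0, -0.013]]
    - [36, [-0.345, -0.76, 0.18], [0, 0, -0.013]]
    - [36, [-0.345, -0.85, 0.13], [0, 0, -0.013]]
    - [36, [-0.345, -0.865, 0.1], [0, 0, -0.013]]

```text
time: 17.7
tool_pos: [0.5128, -0.1306, 0.0524]
tool_rot: [-0.0, -0.008, 1.0, -0.001]
contact_force: [-0.8, 0.2, 0.4]
gripper_width: 0.417
grasp_force: 0.0
```

```bash
python3 w.py 614.5 131.9 2.25 .034 .014 .030; python3 w.py 611 254.7 2.25 .034 .014 .030|tail -2
```

```text
[ 0.5128 -0.1306  0.0524] yaw 90.89 [-0.8  0.2  0.4] [-1.0e-04 -7.8e-03  1.0e+00 -6.0e-04]
top 555 (array([615.8 , 130.73,   1.7 ]), np.float64(15.0))
scene 744 (array([613.18, 132.45,   2.16]), np.float64(31.9))
top 573 (array([612.01, 254.04,   2.48]), np.float64(17.0))
scene 660 (array([609.22, 255.54,   2.79]), np.float64(31.9))
```

Emit:
arm_command:
  rows:
    - [36, [0, 0.003, 0], [0, 0, 0]]
    - [36, [0, 0.003, -0.05], [0, 0, 0]]
    - [36, [0, 0.003, -0.13], [0, 0, 0]]
    - [36, [0, 0.003, -0.16], [0, 0, 0]]
    - [36, [0, 0.003, -0.16], [0, 0, 0]]
    - [10, [0, 0.003, -0.16], [0, 0, 0]]
    - [10, [0, 0.003, -0.16], [0, 0, 0]]
    - [10, [0, 0.003, -0.16], [0, 0, 0]]
    - [10, [0, 0.003, -0.16], [0, 0, 0]]
    - [10, [0, 0.003, -0.16], [0, 0, 0]]

```text
time: 18.73
tool_pos: [0.5146, -0.1266, 0.0063]
tool_rot: [0.001, -0.01, 1.0, -0.0]
contact_force: [0.8, 0.5, -0.7]
gripper_width: 0.228
grasp_force: 59.0
```

Emit:
arm_command:
  rows:
    - [10, [0, 0, 0.1], [0, 0, 0]]
    - [10, [0, 0, 0.23], [0, 0, -0.07]]
    - [10, [0.03, 0.08, 0.3], [0, 0, -0.15]]
    - [10, [0.08, 0.18, 0.3], [0, 0, -0.23]]
    - [10, [0.12, 0.28, 0.3], [0, 0, -0.31]]
    - [10, [0.17, 0.39, 0.3], [0, 0, -0.39]]
    - [10, [0.22, 0.5, 0.3], [0, 0, -0.47]]
    - [10, [0.27, 0.61, 0.3], [0, 0, -0.55]]
    - [10, [0.32, 0.72, 0.3], [0, 0, -0.63]]
    - [10, [0.37, 0.82, 0.3], [0, 0, -0.71]]
    - [10, [0.42, 0.92, 0.3], [0, 0, -0.79]]
    - [10, [0.47, 1.0, 0.3], [0, 0, -0.86]]

```text
time: 19.73
tool_pos: [0.6555, 0.176, 0.0956]
tool_rot: [0.0, 0.618, 0.786, 0.0]
contact_force: [-0.4, -0.1, -0.4]
gripper_width: 0.23
grasp_force: 59.1
```

Emit:
arm_command:
  rows:
    - [10, [0.07, 0.073, 0], [0, 0, -0.07]]
    - [10, [0.07, 0.073, -0.05], [0, 0, -0.128]]
    - [10, [0.07, 0.073, -0.12], [0, 0, -0.128]]
    - [10, [0.07, 0.073, -0.18], [0, 0, -0.128]]
    - [10, [0.07, 0.073, -0.18], [0, 0, -0.128]]
    - [10, [0.07, 0.073, -0.18], [0, 0, -0.128]]

```text
time: 20.23
tool_pos: [0.6752, 0.1953, 0.0405]
tool_rot: [-0.001, 0.692, 0.721, -0.001]
contact_force: [-0.5, 0.1, -0.4]
gripper_width: 0.228
grasp_force: 59.1
```

```bash
python3 w.py 676 195 92.25 .022 .035 .047
```

```text
[0.6752 0.1953 0.0405] yaw 2.36 [-0.5  0.1 -0.4] [-7.000e-04  6.924e-01  7.215e-01 -9.000e-04]
top 1 (array([677.69, 196.23,  92.93]), np.float64(92.4))
scene 983 (array([673.69, 176.8 ,  97.19]), np.float64(647.7))
```

Emit:
arm_command:
  rows:
    - [10, [0.003, 0, -0.005], [0, 0, 0]]
    - [10, [0.003, 0, -0.011], [0, 0, 0]]
    - [10, [0.003, 0, -0.014], [0, 0, 0]]
    - [10, [0.003, 0, -0.014], [0, 0, 0]]

```text
time: 20.67
tool_pos: [0.6769, 0.1954, 0.0374]
tool_rot: [0.0, 0.692, 0.721, 0.0]
contact_force: [0.4, -0.7, -0.9]
gripper_width: 0.233
grasp_force: 59.1
```

Emit:
arm_command:
  rows:
    - [10, [0, 0, -0.003], [0, 0, 0]]
    - [10, [0, 0, -0.006], [0, 0, 0]]
    - [10, [0, 0, -0.006], [0, 0, 0]]

```text
time: 20.92
tool_pos: [0.677, 0.1956, 0.0362]
tool_rot: [0.0, 0.692, 0.722, -0.0]
contact_force: [-1.8, -0.7, 4.1]
gripper_width: 0.232
grasp_force: 59.6
```

Emit:
arm_command:
  rows:
    - [34, [0, 0, 0], [0, 0, 0]]
    - [34, [0, 0, 0], [0, 0, 0]]
    - [34, [0, 0, 0.1], [0, 0, 0]]
    - [34, [-0.02, -0.04, 0.22], [0, 0, 0.07]]
    - [34, [-0.1, -0.14, 0.27], [0, 0, 0.15]]
    - [34, [-0.18, -0.25, 0.27], [0, 0, 0.23]]
    - [34, [-0.26, -0.36, 0.27], [0, 0, 0.31]]
    - [34, [-0.34, -0.47, 0.27], [0, 0, 0.39]]
    - [34, [-0.42, -0.58, 0.27], [0, 0, 0.47]]
    - [34, [-0.5, -0.69, 0.27], [0, 0, 0.55]]
    - [34, [-0.56, -0.8, 0.27], [0, 0, 0.63]]
    - [34, [-0.62, -0.91, 0.27], [0, 0, 0.71]]

```text
time: 21.92
tool_pos: [0.4915, -0.0751, 0.1162]
tool_rot: [0.0, 0.22, 0.975, -0.0]
contact_force: [0.0, -0.3, 0.3]
gripper_width: 0.4
grasp_force: 0.0
```

Emit:
arm_command:
  rows:
    - [34, [-0.03, -0.12, 0], [0, 0, 0.07]]
    - [34, [-0.05, -0.25, 0], [0, 0, 0.15]]
    - [34, [-0.07, -0.38, 0], [0, 0, 0.23]]
    - [34, [-0.07, -0.51, 0], [0, 0, 0.31]]
    - [34, [-0.07, -0.64, 0], [0, 0, 0.39]]
    - [34, [-0.07, -0.77, 0], [0, 0, 0.405]]
    - [34, [-0.07, -0.9, 0], [0, 0, 0.405]]
    - [34, [-0.07, -1.0, 0], [0, 0, 0.405]]
    - [34, [-0.07, -1.0, -0.05], [0, 0, 0.405]]
    - [34, [-0.07, -1.0, -0.1], [0, 0, 0.405]]
    - [34, [-0.07, -1.0, -0.1], [0, 0, 0.405]]

```text
time: 22.83
tool_pos: [0.47, -0.3731, 0.0827]
tool_rot: [-0.002, -0.092, 0.996, 0.002]
contact_force: [-0.2, 1.5, -1.3]
gripper_width: 0.394
grasp_force: 0.0
```

```bash
python3 w.py 677 195.6 92.25 .022 .030 .042; python3 - <<'E'
from h import *
f=dict(np.load("top0.npz"));print("oil",px2w(f,404.6,217.7,.046),"mid",px2w(f,404.6,217.7,.023))
f=vision.grab_frame("scene");cv2.imwrite("pics/s5.png",cv2.resize(f["color"][120:400,60:430,::-1],(792,600)))
E
```

```text
[ 0.47   -0.3731  0.0827] yaw 100.55 [-0.2  1.5 -1.3] [-0.0019 -0.092   0.9958  0.0024]
top 1371 (array([677.02, 192.3 ,  91.04]), np.float64(900.1))
scene 1631 (array([675.58, 187.69,  92.39]), np.float64(1070.3))
oil [ 0.52192784 -0.3262324   0.046     ] mid [ 0.52335923 -0.331299    0.023     ]
```

View pics/s5.png

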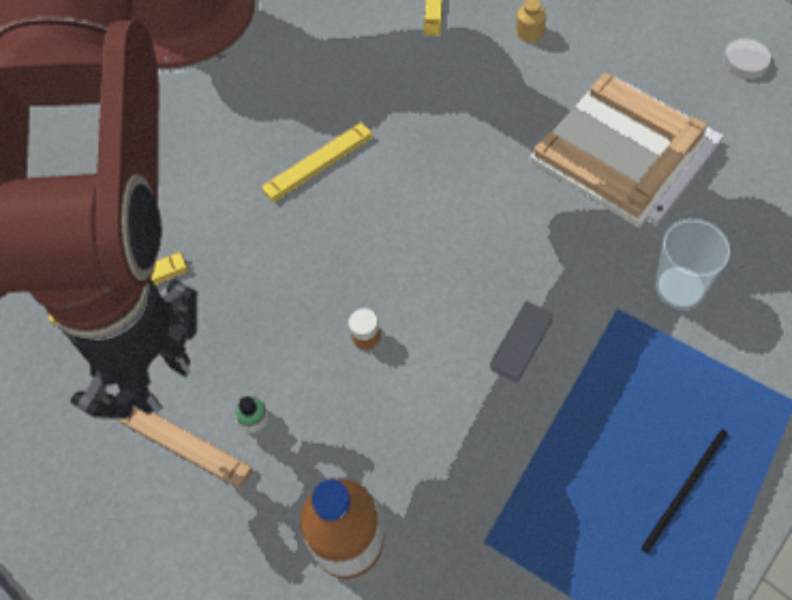

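Emit:
arm_command:
  rows:
    - [34, [0, -0.068, -0.05], [0, 0, 0]]
    - [34, [0, -0.068, -0.13], [0, 0, 0]]
    - [34, [0, -0.068, -0.19], [0, 0, 0]]
    - [34, [0, -0.068, -0.2], [0, 0, 0]]
    - [34, [0, -0.068, -0.2], [0, 0, 0]]

```text
time: 23.4
tool_pos: [0.4717, -0.3935, 0.0259]
tool_rot: [-0.001, -0.093, 0.996, 0.001]
contact_force: [-0.3, 0.2, 0.4]
gripper_width: 0.401
grasp_force: 0.0
```

Emit:
arm_command:
  rows:
    - [34, [0, -0.0125, 0], [0, 0, 0.022]]
    - [34, [0, -0.0125, -0.04], [0, 0, 0.022]]
    - [34, [0, -0.0125, -0.07], [0, 0, 0.022]]
    - [34, [0, -0.0125, -0.07], [0, 0, 0.022]]
    - [10, [0, -0.0125, -0.07], [0, 0, 0.022]]
    - [10, [0, -0.0125, -0.07], [0, 0, 0.022]]
    - [10, [0, -0.0125, -0.07], [0, 0, 0.022]]
    - [10, [0, -0.0125, -0.07], [0, 0, 0.022]]
    - [10, [0, -0.0125, -0.07], [0, 0, 0.022]]

```text
time: 24.15
tool_pos: [0.4721, -0.3983, 0.0057]
tool_rot: [0.0, -0.11, 0.994, -0.0]
contact_force: [1.1, -0.9, 0.0]
gripper_width: 0.23
grasp_force: 59.2
```

```bash
python3 w.py 610 130 2.25 .034 .014 .030|head -1
```

```text
[ 0.4721 -0.3983  0.0057] yaw 102.6 [ 1.1 -0.9  0. ] [ 2.000e-04 -1.098e-01  9.940e-01 -2.000e-04]
```

Emit:
arm_command:
  rows:
    - [10, [0, 0, 0.1], [0, 0, 0]]
    - [10, [0, 0, 0.23], [0, 0, 0]]
    - [10, [0, 0.1, 0.35], [0, 0, -0.07]]
    - [10, [0, 0.22, 0.35], [0, 0, -0.15]]
    - [10, [0, 0.34, 0.35], [0, 0, -0.23]]
    - [10, [0.02, 0.46, 0.35], [0, 0, -0.31]]
    - [10, [0.04, 0.58, 0.35], [0, 0, -0.39]]
    - [10, [0.06, 0.7, 0.35], [0, 0, -0.47]]
    - [10, [0.08, 0.82, 0.35], [0, 0, -0.55]]
    - [10, [0.1, 0.94, 0.35], [0, 0, -0.62]]

```text
time: 25.08
tool_pos: [0.5016, -0.1174, 0.1107]
tool_rot: [0.0, 0.364, 0.931, 0.0]
contact_force: [0.4, 0.1, -0.8]
gripper_width: 0.234
grasp_force: 59.3
```

Emit:
arm_command:
  rows:
    - [10, [0.02, 0.12, 0], [0, 0, -0.07]]
    - [10, [0.04, 0.24, 0], [0, 0, -0.15]]
    - [10, [0.06, 0.36, 0], [0, 0, -0.23]]
    - [10, [0.08, 0.48, 0], [0, 0, -0.31]]
    - [10, [0.1, 0.6, 0], [0, 0, -0.39]]
    - [10, [0.12, 0.72, 0], [0, 0, -0.47]]
    - [10, [0.14, 0.84, 0], [0, 0, -0.495]]
    - [10, [0.153, 0.95, 0], [0, 0, -0.495]]
    - [10, [0.153, 0.95, -0.05], [0, 0, -0.495]]
    - [10, [0.153, 0.95, -0.1], [0, 0, -0.495]]
    - [10, [0.153, 0.95, -0.1], [0, 0, -0.495]]

```text
time: 26.0
tool_pos: [0.5451, 0.1664, 0.0772]
tool_rot: [-0.002, 0.687, 0.726, -0.002]
contact_force: [-0.4, 0.2, -1.0]
gripper_width: 0.234
grasp_force: 59.3
```

```bash
python3 w.py 610 130 2.25 .034 .014 .030|head -1
```

```text
[0.5451 0.1664 0.0772] yaw 3.15 [-0.4  0.2 -1. ] [-0.0017  0.6874  0.7263 -0.0023]
```

Emit:
arm_command:
  rows:
    - [10, [0.006, 0.08, 0], [0, 0, 0]]
    - [10, [0.006, 0.134, -0.03], [0, 0, 0]]
    - [10, [0.006, 0.134, -0.08], [0, 0, 0]]
    - [10, [0.006, 0.134, -0.11], [0, 0, 0]]
    - [10, [0.006, 0.134, -0.11], [0, 0, 0]]
    - [10, [0.006, 0.134, -0.11], [0, 0, 0]]

```text
time: 26.6
tool_pos: [0.5491, 0.2054, 0.0474]
tool_rot: [-0.0, 0.688, 0.725, -0.0]
contact_force: [-0.3, -0.7, 0.0]
gripper_width: 0.234
grasp_force: 59.3
```

```bash
python3 w.py 610 130 2.25 .034 .014 .030|head -1
```

```text
[0.5491 0.2054 0.0474] yaw 3.01 [-0.3 -0.7  0. ] [-2.000e-04  6.883e-01  7.254e-01 -4.000e-04]
```

Emit:
arm_command:
  rows:
    - [10, [-0.003, 0.01, 0], [0, 0, -0.008]]
    - [10, [-0.003, 0.01, -0.015], [0, 0, -0.008]]
    - [10, [-0.003, 0.01, -0.03], [0, 0, -0.008]]
    - [10, [-0.003, 0.01, -0.033], [0, 0, -0.008]]
    - [10, [-0.003, 0.01, -0.033], [0, 0, -0.008]]

```text
time: 27.12
tool_pos: [0.5478, 0.209, 0.0367]
tool_rot: [-0.0, 0.692, 0.721, -0.001]
contact_force: [0.4, -0.5, -0.6]
gripper_width: 0.228
grasp_force: 59.3
```

Emit:
arm_command:
  rows:
    - [10, [0, 0, -0.003], [0, 0, 0]]
    - [10, [0, 0, -0.006], [0, 0, 0]]
    - [10, [0, 0, -0.006], [0, 0, 0]]

```text
time: 27.37
tool_pos: [0.5483, 0.2091, 0.0356]
tool_rot: [-0.0, 0.692, 0.721, -0.0]
contact_force: [-0.1, 0.5, -0.6]
gripper_width: 0.227
grasp_force: 59.3
```

Emit:
arm_command:
  rows:
    - [10, [0, 0, -0.003], [0, 0, 0]]
    - [10, [0, 0, -0.005], [0, 0, 0]]
    - [10, [0, 0, -0.005], [0, 0, 0]]

```text
time: 27.62
tool_pos: [0.5486, 0.2092, 0.0349]
tool_rot: [0.0, 0.692, 0.721, 0.0]
contact_force: [-2.2, -0.1, 4.2]
gripper_width: 0.235
grasp_force: 59.8
```

Contact; release, rise and clear away for a check.

Emit:
arm_command:
  rows:
    - [34, [0, 0, 0], [0, 0, 0]]
    - [34, [0, 0, 0], [0, 0, 0]]
    - [34, [0, 0, 0.08], [0, 0, 0]]
    - [34, [0, 0, 0.2], [0, 0, 0]]
    - [34, [0, 0, 0.33], [0, 0, 0]]
    - [34, [-0.08, -0.1, 0.4], [0, 0, 0]]
    - [34, [-0.16, -0.2, 0.4], [0, 0, 0]]
    - [34, [-0.24, -0.3, 0.4], [0, 0, 0]]
    - [34, [-0.3, -0.42, 0.4], [0, 0, 0]]
    - [34, [-0.3, -0.55, 0.4], [0, 0, 0]]
    - [34, [-0.3, -0.68, 0.4], [0, 0, 0]]
    - [34, [-0.3, -0.8, 0.4], [0, 0, 0]]

```text
time: 28.62
tool_pos: [0.4578, -0.0326, 0.1543]
tool_rot: [0.001, 0.692, 0.721, 0.0]
contact_force: [0.2, -0.1, -0.5]
gripper_width: 0.395
grasp_force: 0.0
```

```bash
python3 - <<'E'
from h import *
o=np.zeros((600,800,3),np.uint8)
for i,n in enumerate(("top","scene")):
    f=vision.grab_frame(n);P=cloud(f);z=P[...,2]
    g=(z>.036)&(z<.052)&(P[...,0]<.71)
    for k,x,y in(("n1",677,195.6),("n2",548.7,190.7)):
        m=comp(g,proj(f,np.array([[x/1e3,y/1e3,.042]]))[0]);print(n,k,m.sum(),fit(f,m,rect(.15,.022),.042,(x,y,92.25)))
    c=proj(f,np.array([[.612,.193,.03]]))[0].astype(int)
    s=50 if i==0 else 66
    o[:400,i*400:i*400+400]=cv2.resize(f["color"][c[1]-s:c[1]+s,c[0]-s:c[0]+s,::-1],(400,400),interpolation=cv2.INTER_CUBIC)
cv2.imwrite("pics/fin.png",o[:400])
E
```

```text
top n1 375 (array([676.81, 195.13,  92.14]), np.float64(5.2))
top n2 373 (array([549.72, 190.4 ,  92.3 ]), np.float64(8.0))
scene n1 431 (array([678.56, 193.13,  92.62]), np.float64(2.3))
scene n2 393 (array([551.62, 188.93,  92.87]), np.float64(2.9))
```

View pics/fin.png

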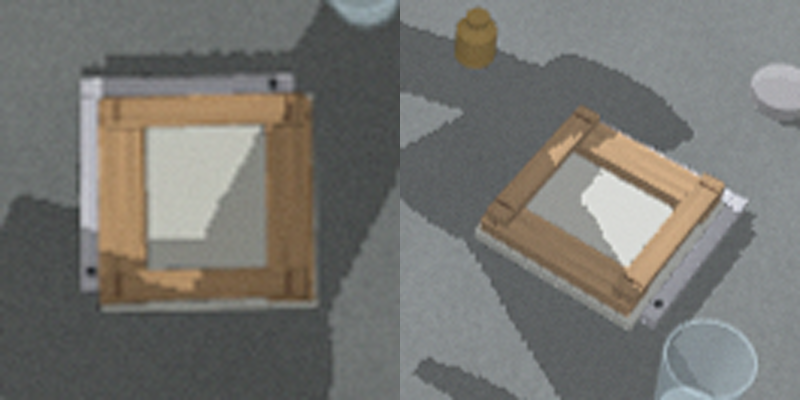

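The crib is square and centred on the plate, with the slat centres within about 1 mm of where they should be. The plate is still flush with both rails at (100,95) in the left crop.

```bash
python3 -c "
from h import *
print(manip.job_done())"
```

```text
the job is handed in; nothing more can be done
None
```

The job is handed in after about 29 s of robot time: the plate is home against both rails, and the crib stands on it by itself, square and centred to about 1 mm by camera. I avoided the bystanders and none showed as shifted, though I didn't measure each one at the end.

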